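Push a tip box up a loading ramp and seat it behind the lip

ROBOT

A 7-joint arm with a two-finger parallel gripper is mounted at the origin on a cart in front of the work surface, level with it; the furniture and walls round the work are solid. World frame = base frame: x ahead of the robot, y to its left, z up, the work surface at z = 0. Lengths are in m, angles in rad, forces in N, time in s.
With the tool pointing down it reaches from about 0.425 to 0.875 m from the base axis. Payload 4.7 kg.
Tool frame: the origin (TCP) lies where the fingers leave the gripper's body, on its centre line; the fingertips stand 70 mm ahead of it and the grasp point (between the pads) lies 51 mm ahead of it; z points along the fingers, y is the line along which they close (so a half turn about z gives the same grasp; the last joint's range is limited). The gripper opens to 87 mm and grips with 3 to 60 N. Pads are 19 mm wide; open, the fingers measure 117 mm over their backs; the gripper's body (75 mm by 190 mm) begins 51 mm behind the grasp point.
Start: joints at [1.212, 0.321, -0.07, 1.45, 0.023, 1.371, -0.057], TCP at [0.237, -0.605, 0.292] pointing down, gripper open.
Joint ranges: [-2.86, 2.86], [-0.3, 2.09], [-1.38, 1.24], [0.06, 2.45], [-1.56, 4.7], [0.09, 2.05], [-2.69, 2.69]. Speed limits (rad/s): [2.57, 2.57, 3.14, 3.14, 3.14, 3.14, 3.14].

INTERFACE

Orientations are given as a rotation vector (axis times angle).
In Python, from bench import get_state, get_image, get_calibration, close_job gives the robot as it stands.
- The arm moves only by the tool send_rows, never from a script. Its argument "rows" is a list of rows, each an object of numbers: "hand": the finger opening in mm, from 0 to 87; "x", "y", "z": the shift along the world's x, y, z in mm; "roll": the turn about the world's z in degrees. A call has 1 to 10 rows; each row shifts and turns the commanded pose from where the row before left it; what a row does not reach is not made up. A row lasts 1/10 s, in which the tool goes at most 50 mm and 8.59 degrees, less where a joint would pass 70% of its speed; a pose out of reach is approached as far as the arm can. A call is refused whole if a number of a shift passes 50 or a number of a turn 8.59, either way. A call with a gripper value outside its range is refused whole. The fingers move at their own pace and stop on an object; "force" is the grip in N (left out, the last holds). Time passes only in rows, so rows that do not move let the fingers close. It gives the time, the measured TCP pose, the force, the opening and the grip force at its end, in the units of the state.
- get_state(): the state, without advancing time (a new reading comes with each control period).
- get_image(name): name is "scene" or "top" or "wrist"; returns the picture (384x512x3 uint8, blue, green, red); there is no depth.
- get_calibration(name): a dict with "mtx" (3x3 intrinsics, pixels), "world_from_camera" (4x4, takes a point from camera to world coordinates). Camera axes: x right, y down, z forward; pixel columns grow to the right and rows downward; lengths in m; the calibration is good to about 2 mm. A picture is of the moment at which its call begins: read the wrist's pose just before it. get_calibration takes no time and is no camera call; for the wrist camera it gives the pose at the moment of the call.
- close_job(): hands the job in; it is judged then, once.
The state is a dict: "time": time; "joint_positions": joint angles; "qd": joint speeds; "joint_torque": joint torques, N m; "position": TCP position; "tool_rot": TCP orientation; "ft_force": force on the tool from outside, world axes, zero at the start; "torque": the same for the moment, N m; "grip_width": opening from 0.0 (shut) to 1.0 (fully open); "grip_force": force on a finger pad.
Only numpy, scipy, OpenCV 4.12 (cv2) and the standard library are available. Lean on these libraries where they do the work, as an engineer would, in place of code of your own. Each camera call takes 0.05 s, during which the arm holds its last target. There are 200 camera calls.

TASK

Square up the loaded pipette tip box in front of the small aluminium ramp and, without lifting it, push it up the ramp until its rear edge drops behind the lip and it lies flat in the pocket. Then keep pushing it until it presses the rubber buffer at the upper end gently, with about 10 N on the buffer (never as much as 18 N), and let go, leaving the bottle and jars alone.

Things in the scene. Friction and masses are not known exactly. Their poses are not given: they have to be found in the camera images.
- tip_box: closed pipette tip box, see-through, lid does not open, 0.36 to 0.59 kg, 84 (x) x 122 (y) x 67 mm high, too wide to grip. Origin: centre of underside; x about uphill, z up. Starts on the bench before the ramp, centre 66 to 82 mm from the foot, up to 25 mm off the centre line, up to 0.25 rad askew. Sliding takes 2 to 6 N.
- ramp: fixed aluminium ramp. Origin: on the bench, centre of its foot (lower edge, level with the bench); x horizontal, uphill; y left; z up. Surface rises at 0.24 rad for 95 mm along the slope, up to the lip; the pocket follows. Side guides, 130 mm clear, 15 mm above the ramp surface (21 above the pocket floor); flared mouths begin 7 mm before the foot, 150 mm wide.
- cradle: pocket beyond the ramp, a floor parallel to the ramp surface but 6 mm lower, so the ramp's end is a 6 mm lip. Origin: on the pocket floor at the foot of the lip, centre line; x uphill along the slope, y left, z square to the floor. A box lying in it has its origin at z = 0, x = 0.042 or more. Friction on the pushing fingers may hold the rear edge up past the lip; drawn back, they let it drop.
- stop: end stop: fixed bracket, origin on the pocket floor 142 mm beyond the lip, axes as the cradle's. It carries a black rubber buffer pad 80 mm wide, 4 to 40 mm above the floor, on an adjustable rod: pad face 94 to 110 mm from the lip, set differently each time, not measured. Pad gives 1 mm per 3 N, 10 mm at most, and springs back, moving the box back a few mm.
- stain_bottle: brown dropping bottle, 42 mm wide, 99 mm tall, standing left of the ramp; leave alone. Origin: centre of its underside.
- jar_a: specimen jar, 52 mm wide, 62 mm tall, right of the ramp, the lower one; leave alone. Origin: centre of its underside.
- jar_b: specimen jar, 52 mm wide, 62 mm tall, right of the ramp, the farther one; leave alone. Origin: centre of its underside.

How it is judged:
By the outcome, as a careful person would: the job done as asked, in the order asked, and still so for the second after the job is handed in, with the robot touching nothing.
It also fails if it takes over 72 s, if anything falls off the work surface, if the arm or the gripper's body presses on something with over 40 N, if the wrist force passes 120 N, or if a joint passes its speed limit or range.

## Working session

There is one attempt and no reset: what is moved stays moved. The work goes in short steps, Python scripts to look and compute and a tool call to move; the robot and the scene stay as the last step left them, time stands still between calls to the robot, and variables do not carry over. Pictures are saved under pics/ and viewed, at most 10 in all, crops included, and the job is handed in when it is done.

Besides the shell and the picture viewer there is one more tool, called as name(argument=value, ...) on one line, values as JSON. send_rows: Moves the arm, as the interface text tells. Its arguments: {"type":"object","properties":{"rows":{"type":"array","items":{"type":"object","properties":{"hand":{"type":"number"},"x":{"type":"number"},"y":{"type":"number"},"z":{"type":"number"},"roll":{"type":"number"}}}},"force":{"type":"number"}},"required":["rows"]}

```bash
mkdir -p pics; python3 - <<'E'
from bench import *
import cv2,numpy as np
for n in("top","scene"):
    cv2.imwrite(f"pics/{n}0.png",get_image(n)); c=get_calibration(n);print(n,np.round(c["mtx"],1).tolist(),np.round(c["world_from_camera"],3).tolist())
s=get_state();print({k:np.round(v,3).tolist() for k,v in s.items()})
E
```

```text
top [[411.1, 0.0, 254.6], [0.0, 411.1, 191.0], [0.0, 0.0, 1.0]] [[-0.009, -0.982, 0.189, 0.384], [-1.0, 0.011, 0.006, -0.324], [-0.008, -0.189, -0.982, 0.881], [0.0, 0.0, 0.0, 1.0]]
scene [[451.8, 0.0, 257.2], [0.0, 451.8, 186.9], [0.0, 0.0, 1.0]] [[-0.878, -0.297, 0.375, 0.245], [-0.478, 0.57, -0.668, 0.281], [-0.015, -0.766, -0.642, 0.598], [0.0, 0.0, 0.0, 1.0]]
{'time': 0.1, 'joint_positions': [1.212, 0.322, -0.07, 1.452, 0.023, 1.371, -0.057], 'qd': [0.001, -0.001, 0.001, -0.003, -0.001, -0.001, -0.0], 'joint_torque': [0.001, -49.257, -0.405, -31.34, -0.064, 0.039, 0.0], 'position': [0.237, -0.605, 0.291], 'tool_rot': [-3.086, -0.582, 0.001], 'ft_force': [1.006, -0.418, -0.66], 'torque': [0.031, 0.031, -0.031], 'grip_force': 0.0, 'grip_width': 0.998}
```

View pics/top0.png

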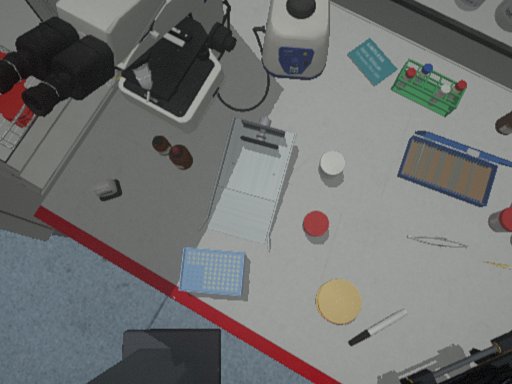

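View pics/scene0.png

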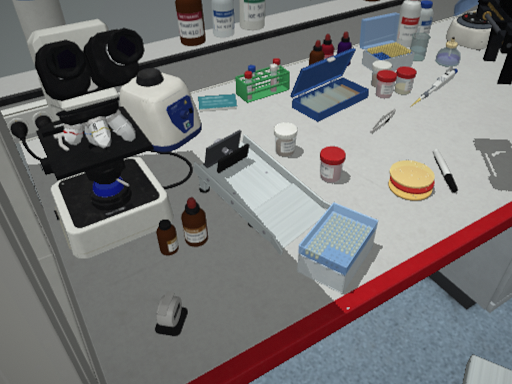

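The top view shows the box at about (212,272), the ramp from its foot at about (240,235) up to the stop at (262,130), the bottle at (180,155) and the jars at (316,222) and (332,163). I'll enlarge both views to get the corners.

```bash
python3 - <<'E'
import cv2
a=cv2.imread("pics/top0.png")[105:305,150:350]; cv2.imwrite("pics/topc.png",cv2.resize(a,None,fx=3,fy=3,interpolation=cv2.INTER_CUBIC))
a=cv2.imread("pics/scene0.png")[120:320,190:390]; cv2.imwrite("pics/scenec.png",cv2.resize(a,None,fx=3,fy=3,interpolation=cv2.INTER_CUBIC))
E
```

```text
(no output)
```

View pics/topc.png

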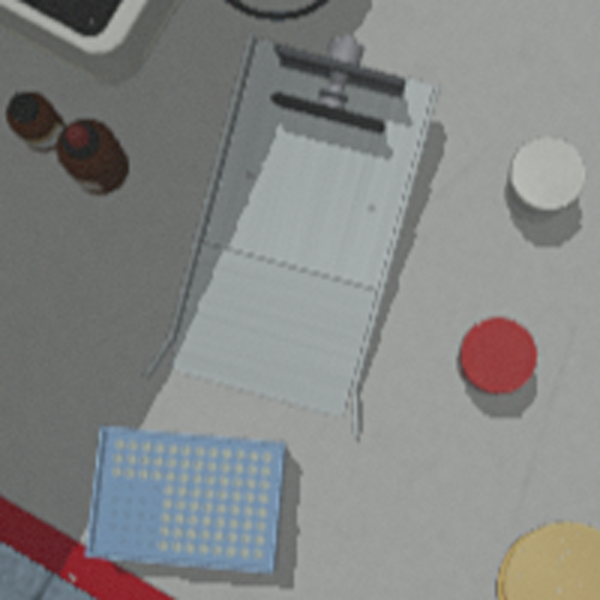

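View pics/scenec.png

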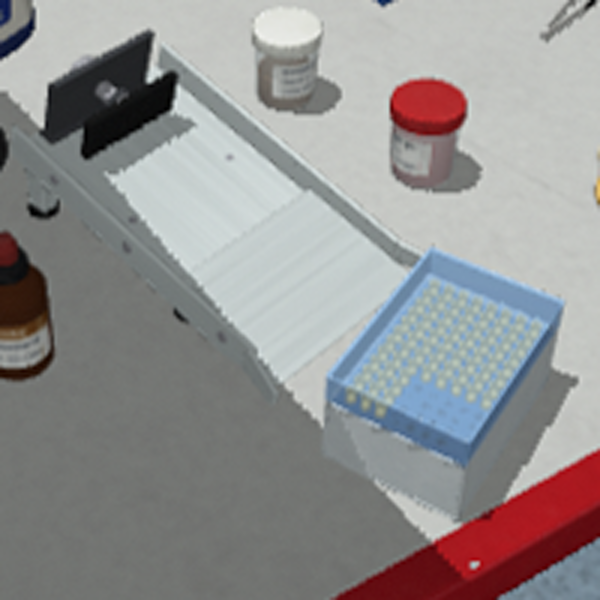

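```bash
cat >h.py <<'E'
from bench import *
import cv2,numpy as np
def px2w(n,uv,z,C=None):
    c=C or get_calibration(n);T=np.array(c["world_from_camera"]);K=np.array(c["mtx"])
    d=T[:3,:3]@np.linalg.solve(K,[uv[0],uv[1],1.]);o=T[:3,3];return (o+d*(z-o[2])/d[2])
E
python3 - <<'E'
from h import *
t=lambda u,v,z:px2w("top",(u/3+150-1/3,v/3+105-1/3),z)*1e3
s=lambda u,v,z:px2w("scene",(u/3+190-1/3,v/3+120-1/3),z)*1e3
for n,f,u,v,z in [("footL",t,170,370,0),("footR",t,347,415,0),("lipL",t,205,243,.0226),("lipR",t,378,289,.0226),
 ("gLlow",t,182,325,.02),("gLup",t,255,40,.063),("gRlow",t,357,385,.016),("gRup",t,437,85,.063),("padL",t,275,97,.0735),("padR",t,383,128,.0735),
 ("b1",t,103,428,.067),("b2",t,287,442,.067),("b3",t,275,572,.067),("b4",t,88,556,.067),
 ("Sb1",s,433,248,.067),("Sb2",s,563,302,.067),("Sb3",s,468,463,.067),("Sb4",s,328,380,.067),
 ("SfootL",s,283,388,0),("SfootR",s,415,265,0),("SlipL",s,195,270,.0226),("SlipR",s,306,190,.0226),
 ("jarA",t,498,355,.062),("jarB",t,547,175,.062),("bottle",t,85,140,.099)]:
  print(n,np.round(f(u,v,z)))
E
```

```text
footL [ 474. -214.    0.]
footR [ 441. -341.    0.]
lipL [ 562. -241.   23.]
lipR [ 528. -363.   23.]
gLlow [ 504. -225.   20.]
gLup [ 698. -279.   63.]
gRlow [ 461. -348.   16.]
gRup [ 664. -405.   63.]
padL [ 653. -293.   74.]
padR [ 630. -367.   74.]
b1 [ 430. -179.   67.]
b2 [ 420. -300.   67.]
b3 [ 337. -292.   67.]
b4 [ 348. -172.   67.]
Sb1 [ 416. -296.   67.]
Sb2 [ 335. -287.   67.]
Sb3 [ 343. -155.   67.]
Sb4 [ 427. -173.   67.]
SfootL [ 470. -212.    0.]
SfootR [ 442. -348.    0.]
SlipL [ 553. -257.   23.]
SlipR [ 526. -360.   23.]
jarA [ 476. -440.   62.]
jarB [ 599. -479.   62.]
bottle [ 616. -169.   99.]
```

Ramp, in world mm: foot at about (456,-279), uphill direction -15.5°. I use u for distance uphill and v for distance to the left, so the foot is at u=514 and the centre line at v=-147. The box centre is at about (u,v)=(433,-125), yawed +10.5° from the ramp. First I'll push it sideways from its left with two finger pads, which centres and squares it.

send_rows(rows=[{"x": 17,"y": 45,"z": -8,"roll": 5.3,"hand": 40},{"x": 17,"y": 45,"z": -8,"roll": 5.3,"hand": 40},{"x": 17,"y": 45,"z": -8,"roll": 5.3,"hand": 40},{"x": 17,"y": 45,"z": -8,"roll": 5.3,"hand": 40},{"x": 17,"y": 45,"z": -8,"roll": 5.3,"hand": 40},{"x": 17,"y": 45,"z": -8,"roll": 5.3,"hand": 40},{"x": 17,"y": 45,"z": -8,"roll": 5.3,"hand": 40},{"x": 17,"y": 45,"z": -8,"roll": 5.3,"hand": 40},{"x": 17,"y": 45,"z": -8,"roll": 5.3,"hand": 40},{"x": 17,"y": 45,"z": -8,"roll": 5.3,"hand": 40}])

```text
time: 1.1
position: [0.4068, -0.1535, 0.2119]
tool_rot: [2.499, 1.903, -0.001]
ft_force: [0.4, 0.1, -0.3]
grip_width: 0.464
grip_force: 0.0
```

send_rows(rows=[{"hand": 40},{"hand": 40},{"hand": 40}])

```text
schema error: expected keys hand, x, y, z, roll
```

send_rows(rows=[{"hand": 40,"x": 0,"y": 0,"z": -40,"roll": 0},{"hand": 40,"x": 0,"y": 0,"z": -40,"roll": 0},{"hand": 40,"x": 0,"y": 0,"z": -30,"roll": 0},{"hand": 40,"x": 0,"y": 0,"z": -10,"roll": 0},{"hand": 40,"x": 0,"y": 0,"z": 0,"roll": 0}])

```text
time: 1.6
position: [0.4057, -0.1549, 0.0912]
tool_rot: [-2.5, -1.897, 0.002]
ft_force: [0.2, -1.1, 0.3]
grip_width: 0.46
grip_force: 0.0
```

send_rows(rows=[{"hand": 40,"x": -0.9,"y": -3.2,"z": 0,"roll": 0},{"hand": 40,"x": -0.9,"y": -3.2,"z": 0,"roll": 0},{"hand": 40,"x": -0.9,"y": -3.2,"z": 0,"roll": 0},{"hand": 40,"x": -0.9,"y": -3.2,"z": 0,"roll": 0},{"hand": 40,"x": -0.9,"y": -3.2,"z": 0,"roll": 0},{"hand": 40,"x": -0.9,"y": -3.2,"z": 0,"roll": 0},{"hand": 40,"x": -0.9,"y": -3.2,"z": 0,"roll": 0},{"hand": 40,"x": -0.9,"y": -3.2,"z": 0,"roll": 0},{"hand": 40,"x": -0.9,"y": -3.2,"z": 0,"roll": 0},{"hand": 40,"x": -0.9,"y": -3.2,"z": 0,"roll": 0}])

```text
time: 2.6
position: [0.3976, -0.1877, 0.0922]
tool_rot: [2.503, 1.898, 0.0]
ft_force: [1.5, 2.9, 0.9]
grip_width: 0.46
grip_force: 0.9
```

send_rows(rows=[{"hand": 40,"x": -0.6,"y": -2.0,"z": 0,"roll": 0},{"hand": 40,"x": 0,"y": 0,"z": 0,"roll": 0},{"hand": 40,"x": 0,"y": 0,"z": 0,"roll": 0}])

```text
time: 2.9
position: [0.3966, -0.1897, 0.0921]
tool_rot: [-2.503, -1.898, 0.001]
ft_force: [0.2, -0.6, 0.6]
grip_width: 0.462
grip_force: 0.0
```

send_rows(rows=[{"hand": 40,"x": 5,"y": 19,"z": 0,"roll": 0},{"hand": 40,"x": 0,"y": 0,"z": 45,"roll": 0},{"hand": 87,"x": 0,"y": 0,"z": 45,"roll": 0},{"hand": 87,"x": -10,"y": -17,"z": 0,"roll": -7.9},{"hand": 87,"x": -10,"y": -17,"z": 0,"roll": -7.9},{"hand": 87,"x": -10,"y": -17,"z": 0,"roll": -7.9},{"hand": 87,"x": -10,"y": -17,"z": 0,"roll": -7.9},{"hand": 87,"x": -10,"y": -17,"z": 0,"roll": -7.9},{"hand": 87,"x": -10,"y": -17,"z": 0,"roll": -7.9},{"hand": 87,"x": -9,"y": -15,"z": 0,"roll": -7.6}])

```text
time: 3.9
position: [0.3321, -0.2882, 0.1821]
tool_rot: [3.098, 0.519, -0.001]
ft_force: [0.3, 0.5, -0.5]
grip_width: 0.99
grip_force: 0.0
```

```bash
python3 - <<'E'
from h import *
a=get_image("top");cv2.imwrite("pics/top1.png",cv2.resize(a[105:305,150:350],None,fx=3,fy=3,interpolation=cv2.INTER_CUBIC))
s=get_state();print(s["position"],s["tool_rot"],s["grip_width"])
E
```

```text
[ 0.33045226 -0.29074262  0.18211225] [ 3.09940283e+00  5.05510419e-01 -2.83244177e-03] 0.9948758101183615
```

View pics/top1.png

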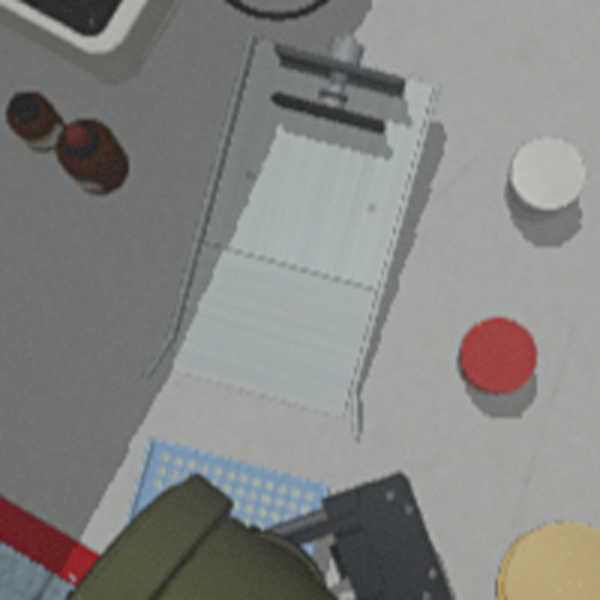

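The front edge of the box top now runs from (150,440) to (329,487) in the crop, parallel to the lip, so the box is square. I'll compute its position.

```bash
python3 - <<'E'
from h import *
for u,v in[(150,440),(329,487)]:
  p=px2w("top",(u/3+150-1/3,v/3+105-1/3),.067)*1e3;print(p,p[0]*.9636-p[1]*.2672,p[0]*.2672+p[1]*.9636)
p=np.array(get_state()["position"])*1e3;print(p[0]*.9636-p[1]*.2672,p[0]*.2672+p[1]*.9636)
E
```

```text
[ 421.73694657 -210.27187564   67.        ] 462.57036688922955 -89.92986724463572
[ 390.40102529 -327.02619461   67.        ] 463.5718271706702 -210.8072871681465
396.1102216490255 -191.86274085042183
```

send_rows(rows=[{"hand": 87,"x": -11,"y": 3,"z": -10,"roll": 0},{"hand": 87,"x": 0,"y": 0,"z": -35,"roll": 0},{"hand": 87,"x": 0,"y": 0,"z": -35,"roll": 0},{"hand": 87,"x": 0,"y": 0,"z": -7,"roll": 0},{"hand": 87,"x": 0,"y": 0,"z": 0,"roll": 0}])

```text
time: 4.45
position: [0.3215, -0.2835, 0.0945]
tool_rot: [-3.094, -0.53, 0.003]
ft_force: [0.6, -0.1, 0.5]
grip_width: 1.0
grip_force: 0.0
```

send_rows(rows=[{"hand": 87,"x": 4.2,"y": -1.2,"z": 0,"roll": 0},{"hand": 87,"x": 4.2,"y": -1.2,"z": 0,"roll": 0},{"hand": 87,"x": 4.2,"y": -1.2,"z": 0,"roll": 0},{"hand": 87,"x": 4.2,"y": -1.2,"z": 0,"roll": 0},{"hand": 87,"x": 4.2,"y": -1.2,"z": 0,"roll": 0},{"hand": 87,"x": 4.2,"y": -1.2,"z": 0,"roll": 0},{"hand": 87,"x": 4.2,"y": -1.2,"z": 0,"roll": 0},{"hand": 87,"x": 4.2,"y": -1.2,"z": 0,"roll": 0},{"hand": 87,"x": 4.2,"y": -1.2,"z": 0,"roll": 0},{"hand": 87,"x": 4.2,"y": -1.2,"z": 0,"roll": 0}])

```text
time: 5.45
position: [0.3645, -0.2965, 0.0953]
tool_rot: [-3.097, -0.528, 0.0]
ft_force: [-3.4, 0.6, 1.5]
grip_width: 1.0
grip_force: 1.2
```

send_rows(rows=[{"hand": 87,"x": 4.2,"y": -1.2,"z": 0,"roll": 0},{"hand": 87,"x": 4.2,"y": -1.2,"z": 0,"roll": 0},{"hand": 87,"x": -7,"y": 2,"z": 0,"roll": 0},{"hand": 87,"x": 0,"y": 0,"z": 40,"roll": 0},{"hand": 87,"x": 0,"y": 0,"z": 45,"roll": 0}])

```text
time: 5.95
position: [0.3644, -0.2959, 0.1798]
tool_rot: [-3.094, -0.528, 0.002]
ft_force: [0.8, 1.3, 0.4]
grip_width: 0.998
grip_force: 0.0
```

send_rows(rows=[{"hand": 87,"x": -3.1,"y": 9.3,"z": 0,"roll": -7},{"hand": 87,"x": -3.1,"y": 9.3,"z": 0,"roll": -7},{"hand": 87,"x": -3.1,"y": 9.3,"z": 0,"roll": -7},{"hand": 87,"x": -3.1,"y": 9.3,"z": 0,"roll": -7},{"hand": 87,"x": -3.1,"y": 9.3,"z": 0,"roll": -7},{"hand": 87,"x": 0,"y": 0,"z": 0,"roll": 0}])

```text
time: 6.55
position: [0.3499, -0.2494, 0.1804]
tool_rot: [3.112, -0.426, 0.001]
ft_force: [0.1, 0.5, -0.2]
grip_width: 1.002
grip_force: 0.0
```

```bash
python3 - <<'E'
from h import *
a=get_image("top");cv2.imwrite("pics/top2.png",cv2.resize(a[105:305,150:350],None,fx=3,fy=3,interpolation=cv2.INTER_CUBIC))
s=get_state();p=s["position"]*1000;print(p,s["tool_rot"],p[0]*.9636-p[1]*.2672,p[0]*.2672+p[1]*.9636)
E
```

```text
[ 350.0711933  -250.21422278  180.49936993] [ 3.11196435e+00 -4.22709055e-01  1.77738279e-03] 404.1858421937877 -147.56740222215012
```

View pics/top2.png

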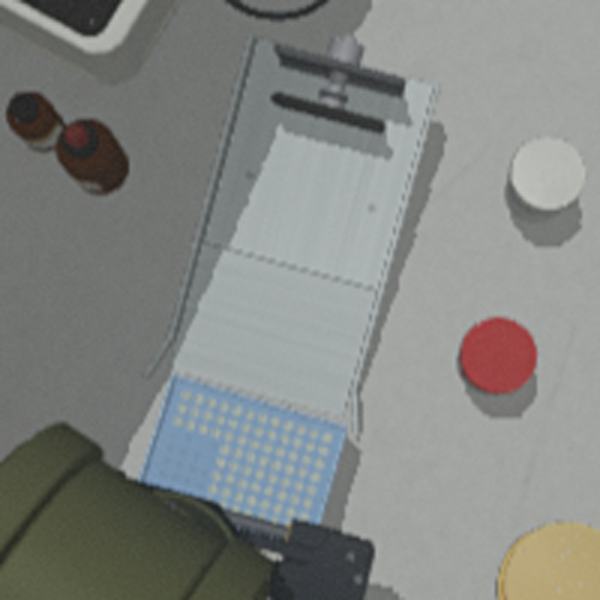

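The box front, from (173,376) to (347,428), sits about 5 mm right of the centre line and 1-2° clockwise. I'll nudge it left with two pads, which also squares it.

send_rows(rows=[{"hand": 40,"x": 3.2,"y": -10.1,"z": 0,"roll": 8.5},{"hand": 40,"x": 3.2,"y": -10.1,"z": 0,"roll": 8.5},{"hand": 40,"x": 3.2,"y": -10.1,"z": 0,"roll": 8.5},{"hand": 40,"x": 3.2,"y": -10.1,"z": 0,"roll": 8.5},{"hand": 40,"x": 3.2,"y": -10.1,"z": 0,"roll": 8.5},{"hand": 40,"x": 3.2,"y": -10.1,"z": 0,"roll": 8.5},{"hand": 40,"x": 3.2,"y": -10.1,"z": 0,"roll": 8.5},{"hand": 40,"x": 3.2,"y": -10.1,"z": 0,"roll": 8.5},{"hand": 40,"x": 3.2,"y": -10.1,"z": 0,"roll": 8.5},{"hand": 40,"x": 3.2,"y": -10.1,"z": 0,"roll": 8.5}])

```text
time: 7.6
position: [0.3822, -0.3525, 0.1802]
tool_rot: [2.575, 1.798, 0.001]
ft_force: [0.4, -0.1, -1.0]
grip_width: 0.464
grip_force: 0.0
```

send_rows(rows=[{"hand": 40,"x": 0,"y": 0,"z": 0,"roll": 5},{"hand": 40,"x": 0,"y": 0,"z": -40,"roll": 0},{"hand": 40,"x": 0,"y": 0,"z": -35,"roll": 0},{"hand": 40,"x": 0,"y": 0,"z": -10,"roll": 0},{"hand": 40,"x": 0,"y": 0,"z": 0,"roll": 0}])

```text
time: 8.1
position: [0.3812, -0.3509, 0.0939]
tool_rot: [-2.499, -1.898, 0.0]
ft_force: [-0.4, 0.7, 0.3]
grip_width: 0.461
grip_force: 0.0
```

send_rows(rows=[{"hand": 40,"x": 0.8,"y": 3,"z": 0,"roll": 0},{"hand": 40,"x": 0.8,"y": 3,"z": 0,"roll": 0},{"hand": 40,"x": 0.8,"y": 3,"z": 0,"roll": 0},{"hand": 40,"x": 0.9,"y": 3,"z": 0,"roll": 0},{"hand": 40,"x": 0.8,"y": 3,"z": 0,"roll": 0},{"hand": 40,"x": 0.9,"y": 3,"z": 0,"roll": 0},{"hand": 40,"x": 0,"y": 0,"z": 0,"roll": 0}])

```text
time: 8.8
position: [0.3874, -0.3332, 0.0956]
tool_rot: [2.502, 1.898, 0.0]
ft_force: [-0.4, -0.8, 0.2]
grip_width: 0.459
grip_force: 0.5
```

send_rows(rows=[{"hand": 40,"x": -4,"y": -14,"z": 0,"roll": 0},{"hand": 40,"x": 0,"y": 0,"z": 45,"roll": 0},{"hand": 87,"x": 0,"y": 0,"z": 45,"roll": 0},{"hand": 87,"x": -3.3,"y": 9.5,"z": 0,"roll": -8.5},{"hand": 87,"x": -3.3,"y": 9.5,"z": 0,"roll": -8.5},{"hand": 87,"x": -3.3,"y": 9.5,"z": 0,"roll": -8.5},{"hand": 87,"x": -3.3,"y": 9.5,"z": 0,"roll": -8.5},{"hand": 87,"x": -3.3,"y": 9.5,"z": 0,"roll": -8.5},{"hand": 87,"x": -3.3,"y": 9.5,"z": 0,"roll": -8.5},{"hand": 87,"x": -3.3,"y": 9.5,"z": 0,"roll": -8.5}])

```text
time: 9.8
position: [0.3592, -0.281, 0.185]
tool_rot: [-3.116, -0.396, 0.001]
ft_force: [0.8, -1.4, 0.4]
grip_width: 0.992
grip_force: 0.0
```

send_rows(rows=[{"hand": 87,"x": -3.3,"y": 9.5,"z": 0,"roll": -8.5},{"hand": 87,"x": -3.3,"y": 9.5,"z": 0,"roll": -8.5},{"hand": 87,"x": -3.3,"y": 10,"z": 0,"roll": -8.5},{"hand": 87,"x": 0,"y": 0,"z": 0,"roll": -5},{"hand": 87,"x": 0,"y": 0,"z": 0,"roll": 0}])

```text
time: 10.3
position: [0.3496, -0.2522, 0.1852]
tool_rot: [-3.112, 0.428, 0.001]
ft_force: [-0.1, 0.9, 0.1]
grip_width: 1.0
grip_force: 0.0
```

```bash
python3 - <<'E'
from h import *
a=get_image("top");cv2.imwrite("pics/top3.png",cv2.resize(a[105:305,150:350],None,fx=3,fy=3,interpolation=cv2.INTER_CUBIC))
s=get_state();p=s["position"]*1000;print(p,s["tool_rot"],p[0]*.9636-p[1]*.2672,p[0]*.2672+p[1]*.9636)
E
```

```text
[ 349.67056668 -252.28569494  185.18957453] [-3.11244247e+00  4.25204214e-01  7.22322381e-04] 404.3532957403308 -149.67052023022413
```

View pics/top3.png

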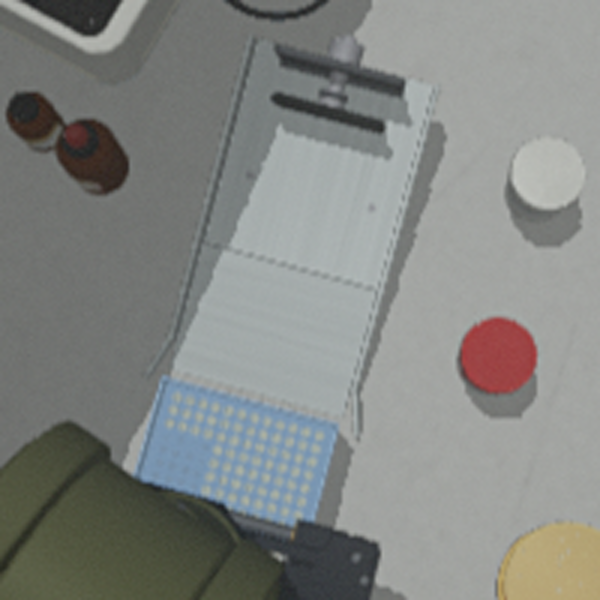

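The box is now square and centred, with its front edge from (165,379) to (339,424). I'll lower behind it and push.

send_rows(rows=[{"hand": 87,"x": 0.5,"y": 2,"z": -40,"roll": 0},{"hand": 87,"x": 0,"y": 0,"z": -40,"roll": 0},{"hand": 87,"x": 0,"y": 0,"z": -10,"roll": 0},{"hand": 87,"x": 0,"y": 0,"z": 0,"roll": 0}])

```text
time: 10.75
position: [0.3495, -0.2493, 0.0941]
tool_rot: [-3.11, 0.426, 0.005]
ft_force: [0.3, -1.0, 0.3]
grip_width: 1.002
grip_force: 0.0
```

send_rows(rows=[{"hand": 87,"x": 3.9,"y": -1.1,"z": 0,"roll": 0},{"hand": 87,"x": 3.9,"y": -1.1,"z": 0,"roll": 0},{"hand": 87,"x": 3.8,"y": -1.0,"z": 0,"roll": 0},{"hand": 87,"x": 3.9,"y": -1.1,"z": 0,"roll": 0},{"hand": 87,"x": 3.8,"y": -1.0,"z": 0,"roll": 0},{"hand": 87,"x": 3.9,"y": -1.1,"z": 0,"roll": 0}])

```text
time: 11.35
position: [0.3739, -0.2563, 0.0954]
tool_rot: [3.112, -0.427, -0.001]
ft_force: [-2.4, 1.1, 1.4]
grip_width: 1.002
grip_force: 1.6
```

send_rows(rows=[{"hand": 87,"x": 3.9,"y": -1.1,"z": 0,"roll": 0},{"hand": 87,"x": 3.9,"y": -1.1,"z": 0,"roll": 0},{"hand": 87,"x": 3.8,"y": -1.0,"z": 0,"roll": 0},{"hand": 87,"x": 3.9,"y": -1.1,"z": 0,"roll": 0},{"hand": 87,"x": 3.8,"y": -1.0,"z": 0,"roll": 0},{"hand": 87,"x": 3.9,"y": -1.1,"z": 0,"roll": 0}])

```text
time: 11.95
position: [0.3972, -0.2626, 0.0951]
tool_rot: [-3.112, 0.427, 0.0]
ft_force: [-3.1, 0.0, -1.4]
grip_width: 0.998
grip_force: 1.1
```

send_rows(rows=[{"hand": 87,"x": 3.9,"y": -1.1,"z": 0,"roll": 0},{"hand": 87,"x": 3.9,"y": -1.1,"z": 0,"roll": 0},{"hand": 87,"x": 3.8,"y": -1.0,"z": 0,"roll": 0},{"hand": 87,"x": 3.9,"y": -1.1,"z": 0,"roll": 0},{"hand": 87,"x": 3.8,"y": -1.0,"z": 0,"roll": 0},{"hand": 87,"x": 3.9,"y": -1.1,"z": 0,"roll": 0}])

```text
time: 12.55
position: [0.4204, -0.2691, 0.0953]
tool_rot: [3.112, -0.428, -0.0]
ft_force: [-2.9, 1.0, -0.2]
grip_width: 1.001
grip_force: 1.0
```

send_rows(rows=[{"hand": 87,"x": 3.9,"y": -1.1,"z": 0,"roll": 0},{"hand": 87,"x": 3.9,"y": -1.1,"z": 0,"roll": 0},{"hand": 87,"x": 3.8,"y": -1.0,"z": 0,"roll": 0},{"hand": 87,"x": 3.9,"y": -1.1,"z": 0,"roll": 0},{"hand": 87,"x": 3.8,"y": -1.0,"z": 0,"roll": 0}])

```text
time: 13.05
position: [0.4396, -0.2745, 0.0955]
tool_rot: [3.112, -0.428, -0.0]
ft_force: [-3.6, 0.9, 1.2]
grip_width: 1.001
grip_force: 1.9
```

```bash
python3 - <<'E'
from h import *
a=get_image("scene");cv2.imwrite("pics/s4.png",cv2.resize(a[90:290,190:390],None,fx=3,fy=3,interpolation=cv2.INTER_CUBIC))
s=get_state();p=s["position"]*1000;print(p,s["ft_force"],p[0]*.9636-p[1]*.2672,p[0]*.2672+p[1]*.9636)
E
```

```text
[ 440.47502335 -274.59296909   95.58216687] [-2.30164083  0.15589234  1.2052458 ] 497.81297383838034 -146.90285877922548
```

View pics/s4.png

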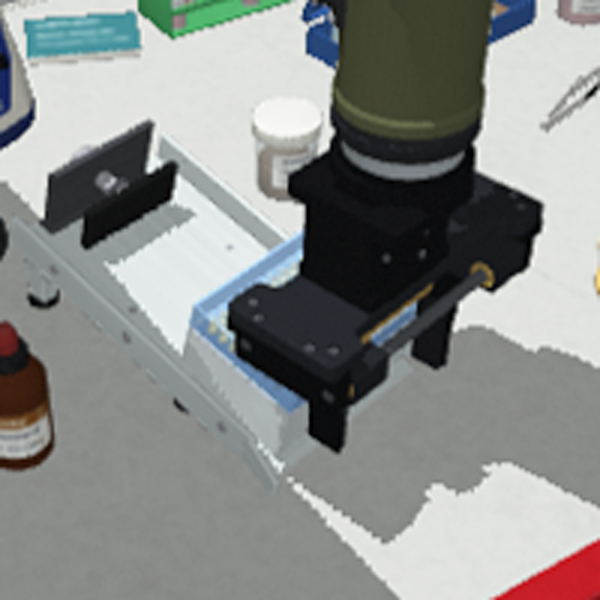

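The scene view shows the box between the guides, tilted on the ramp, with the fingers at its rear top edge. I'll back off, raise to clear the guides and carry on uphill.

send_rows(rows=[{"hand": 87,"x": -3.9,"y": 1.1,"z": 0,"roll": 0},{"hand": 87,"x": 0,"y": 0,"z": 23,"roll": 0},{"hand": 87,"x": 3.9,"y": -1.1,"z": 0,"roll": 0},{"hand": 87,"x": 3.9,"y": -1.1,"z": 0,"roll": 0},{"hand": 87,"x": 3.8,"y": -1.0,"z": 0,"roll": 0},{"hand": 87,"x": 3.9,"y": -1.1,"z": 0,"roll": 0}])

```text
time: 13.7
position: [0.4505, -0.2773, 0.1173]
tool_rot: [-3.112, 0.428, 0.003]
ft_force: [-3.6, 0.7, 3.0]
grip_width: 0.999
grip_force: 1.9
```

send_rows(rows=[{"hand": 87,"x": 3.9,"y": -1.1,"z": 0,"roll": 0},{"hand": 87,"x": 3.9,"y": -1.1,"z": 0,"roll": 0},{"hand": 87,"x": 3.8,"y": -1.0,"z": 0,"roll": 0},{"hand": 87,"x": 3.9,"y": -1.1,"z": 0,"roll": 0},{"hand": 87,"x": 3.8,"y": -1.0,"z": 0,"roll": 0},{"hand": 87,"x": 3.9,"y": -1.1,"z": 0,"roll": 0}])

```text
time: 14.3
position: [0.4747, -0.284, 0.1183]
tool_rot: [3.112, -0.427, 0.0]
ft_force: [-2.3, -0.1, 1.4]
grip_width: 0.998
grip_force: 1.3
```

send_rows(rows=[{"hand": 87,"x": 3.9,"y": -1.1,"z": 0,"roll": 0},{"hand": 87,"x": 3.9,"y": -1.1,"z": 0,"roll": 0},{"hand": 87,"x": 3.8,"y": -1.0,"z": 0,"roll": 0},{"hand": 87,"x": 3.9,"y": -1.1,"z": 0,"roll": 0},{"hand": 87,"x": 3.8,"y": -1.0,"z": 0,"roll": 0},{"hand": 87,"x": 3.9,"y": -1.1,"z": 0,"roll": 0}])

```text
time: 14.9
position: [0.4976, -0.2903, 0.1181]
tool_rot: [-3.112, 0.427, 0.001]
ft_force: [-1.7, 0.7, -1.0]
grip_width: 1.003
grip_force: 1.0
```

send_rows(rows=[{"hand": 87,"x": 3.9,"y": -1.1,"z": 0,"roll": 0},{"hand": 87,"x": 3.9,"y": -1.1,"z": 0,"roll": 0},{"hand": 87,"x": 3.8,"y": -1.0,"z": 0,"roll": 0},{"hand": 87,"x": 3.9,"y": -1.1,"z": 0,"roll": 0},{"hand": 87,"x": 3.8,"y": -1.0,"z": 0,"roll": 0}])

```text
time: 15.4
position: [0.5171, -0.2958, 0.1186]
tool_rot: [3.112, -0.428, 0.0]
ft_force: [-3.1, 1.0, 1.3]
grip_width: 0.999
grip_force: 1.7
```

send_rows(rows=[{"hand": 87,"x": 2.9,"y": -0.8,"z": 0,"roll": 0},{"hand": 87,"x": 2.9,"y": -0.8,"z": 0,"roll": 0},{"hand": 87,"x": 2.9,"y": -0.8,"z": 0,"roll": 0},{"hand": 87,"x": 0,"y": 0,"z": 0,"roll": 0}])

```text
time: 15.8
position: [0.526, -0.298, 0.1181]
tool_rot: [3.112, -0.427, 0.001]
ft_force: [-1.1, 0.9, -0.3]
grip_width: 0.999
grip_force: 0.4
```

```bash
python3 - <<'E'
from h import *
a=get_image("scene");cv2.imwrite("pics/s5.png",cv2.resize(a[90:290,190:390],None,fx=3,fy=3,interpolation=cv2.INTER_CUBIC))
s=get_state();p=s["position"]*1000;print(p,s["ft_force"],p[0]*.9636-p[1]*.2672,p[0]*.2672+p[1]*.9636)
E
```

```text
[ 525.97138097 -298.03303981  118.18273829] [-0.90569441  0.96950589 -0.39587399] 586.4604509352482 -146.64508416479578
```

View pics/s5.png

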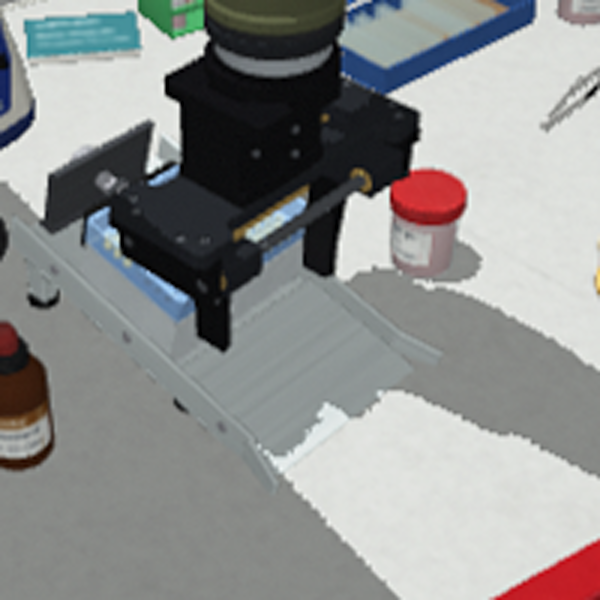

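Box is at the lip with its rear edge near it. I'll go a few mm farther, then draw back so it can drop.

send_rows(rows=[{"hand": 87,"x": 1.9,"y": -0.5,"z": 0,"roll": 0},{"hand": 87,"x": 1.9,"y": -0.6,"z": 0,"roll": 0}])

```text
time: 16.05
position: [0.5289, -0.299, 0.1183]
tool_rot: [-3.112, 0.428, 0.002]
ft_force: [-3.7, 1.2, 2.4]
grip_width: 0.999
grip_force: 1.9
```

send_rows(rows=[{"hand": 87,"x": -8,"y": 2.2,"z": 0,"roll": 0},{"hand": 87,"x": -8,"y": 2.2,"z": 0,"roll": 0},{"hand": 87,"x": 0,"y": 0,"z": 0,"roll": 0},{"hand": 87,"x": 0,"y": 0,"z": 0,"roll": 0}])

```text
time: 16.45
position: [0.5132, -0.2948, 0.1186]
tool_rot: [3.112, -0.428, 0.001]
ft_force: [-0.6, 0.1, -0.4]
grip_width: 0.993
grip_force: 0.0
```

```bash
python3 - <<'E'
from h import *
a=get_image("scene");cv2.imwrite("pics/s6.png",cv2.resize(a[120:230,200:320],None,fx=5,fy=5,interpolation=cv2.INTER_CUBIC))
s=get_state();p=s["position"]*1000;print(p,s["ft_force"],p[0]*.9636-p[1]*.2672,p[0]*.2672+p[1]*.9636)
E
```

```text
[ 513.39715463 -294.86002167  118.60159531] [ 0.52299904 -0.02008786 -0.396915  ] 573.4960959857475 -146.94739716060502
```

View pics/s6.png

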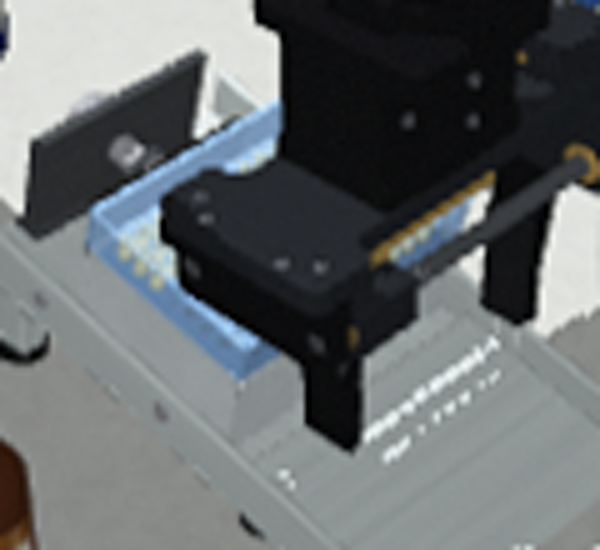

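The box looks past the lip, with the visible lid corners at about (240,377) rear and (90,215) front. I'll check tilt and height from those.

```bash
python3 - <<'E'
from h import *
c=get_calibration("scene");T=np.array(c["world_from_camera"]);K=np.array(c["mtx"])
U=np.array([.9636,-.2672,0]);V=np.array([.2672,.9636,0])
def rp(u,v,off):
    d=T[:3,:3]@np.linalg.solve(K,[200+u/5-.4,120+v/5-.4,1]);o=T[:3,3]
    p=(o+d*((off-V@o*1e3)/(V@d))/1e3)*1e3; return U@p,p[2]
for off in(-86,-84,-88):
  a=np.array(rp(240,377,off));b=np.array(rp(90,215,off));print(off,a.round(1),b.round(1),"tilt",np.arctan2(b[1]-a[1],b[0]-a[0]).round(3),np.hypot(*(b-a)).round(1))
al=.24;R=np.array([[np.cos(al),-np.sin(al)],[np.sin(al),np.cos(al)]])
for s in(0,4,8,12):print("pocket rear s",s,(np.array([607.4,16.8])+R@[s,67]).round(1))
print("at lip on ramp",(np.array([606,22.6])+R@[0,67]).round(1))
E
```

```text
-86 [605.4  65.4] [682.1  98.8] tilt 0.411 83.7
-84 [603.3  67.9] [679.7 101.2] tilt 0.411 83.3
-88 [607.5  62.9] [684.6  96.5] tilt 0.411 84.1
pocket rear s 0 [591.5  81.9]
pocket rear s 4 [595.4  82.8]
pocket rear s 8 [599.2  83.8]
pocket rear s 12 [603.1  84.7]
at lip on ramp [590.1  87.7]
```

```bash
python3 - <<'E'
from h import *
c=get_calibration("scene");T=np.array(c["world_from_camera"]);K=np.array(c["mtx"])
U=np.array([.9636,-.2672,0]);V=np.array([.2672,.9636,0])
def rp(uv,off):
    d=T[:3,:3]@np.linalg.solve(K,[uv[0],uv[1],1]);o=T[:3,3]
    p=(o+d*((off-V@o*1e3)/(V@d))/1e3)*1e3; return np.array([U@p,p[2]])
q=lambda u,v:(200+u/5-.4,120+v/5-.4)
r=rp(q(240,377),-86);f=rp(q(88,250),-86);t=rp(q(90,213),-86);rb=rp(q(234,442),-86)
print("rear lid-low",r,"front lid-low",f,"front top",t,"rear bottom",rb,"tilt",np.arctan2(*(f-r)[::-1]),"tilt from rear face",np.arctan2(-(r-rb)[0],(r-rb)[1]))
# expected px of box corners, flat in pocket vs rear still on ramp, v=-86
al=.24;R=np.array([[np.cos(al),-np.sin(al)],[np.sin(al),np.cos(al)]])
def proj(uz,v=-86):
    w=(U*uz[0]+V*v)/1e3;w[2]=uz[1]/1e3;p=K@(T[:3,:3].T@(w-T[:3,3]));p=p[:2]/p[2];return ((p[0]-200+.4)*5).round(),((p[1]-120+.4)*5).round()
O=np.array([607.4,16.8])
for s in(4,6,8,10):
  print(s,"flat: fronttop",proj(O+R@[s+84,67]),"reartop",proj(O+R@[s,67]),"rearbot",proj(O+R@[s,0]))
  a=-6/84;R2=np.array([[np.cos(a),-np.sin(a)],[np.sin(a),np.cos(a)]]);P=lambda x,z:O+R@(np.array([s,6])+R2@[x,z])
  print("   hung: fronttop",proj(P(84,67)),"reartop",proj(P(0,67)),"rearbot",proj(P(0,0)))
E
```

```text
rear lid-low [605.36535023  65.37373458] front lid-low [685.14326065  80.92944587] front top [682.02234562  99.7849438 ] rear bottom [609.91479515  30.79407103] tilt 0.1925714283090219 tilt from rear face 0.13081287553971324
4 flat: fronttop (np.float64(99.0), np.float64(212.0)) reartop (np.float64(259.0), np.float64(352.0)) rearbot (np.float64(233.0), np.float64(466.0))
   hung: fronttop (np.float64(90.0), np.float64(205.0)) reartop (np.float64(252.0), np.float64(333.0)) rearbot (np.float64(235.0), np.float64(456.0))
6 flat: fronttop (np.float64(95.0), np.float64(209.0)) reartop (np.float64(255.0), np.float64(349.0)) rearbot (np.float64(229.0), np.float64(463.0))
   hung: fronttop (np.float64(87.0), np.float64(202.0)) reartop (np.float64(248.0), np.float64(330.0)) rearbot (np.float64(231.0), np.float64(453.0))
8 flat: fronttop (np.float64(91.0), np.float64(206.0)) reartop (np.float64(251.0), np.float64(345.0)) rearbot (np.float64(225.0), np.float64(459.0))
   hung: fronttop (np.float64(83.0), np.float64(199.0)) reartop (np.float64(244.0), np.float64(327.0)) rearbot (np.float64(227.0), np.float64(450.0))
10 flat: fronttop (np.float64(88.0), np.float64(203.0)) reartop (np.float64(247.0), np.float64(342.0)) rearbot (np.float64(221.0), np.float64(456.0))
   hung: fronttop (np.float64(79.0), np.float64(196.0)) reartop (np.float64(240.0), np.float64(323.0)) rearbot (np.float64(224.0), np.float64(446.0))
```

Re-approaching slowly will show where contact comes: about 5 mm earlier than before if the rear has dropped.

send_rows(rows=[{"hand": 87,"x": 3.9,"y": -1.1,"z": 0,"roll": 0},{"hand": 87,"x": 2.9,"y": -0.8,"z": 0,"roll": 0},{"hand": 87,"x": 0,"y": 0,"z": 0,"roll": 0}])

```text
time: 16.8
position: [0.5208, -0.2966, 0.1184]
tool_rot: [-3.112, 0.427, -0.001]
ft_force: [-0.0, -1.0, 0.0]
grip_width: 1.0
grip_force: 0.0
```

send_rows(rows=[{"hand": 87,"x": 1,"y": -0.3,"z": 0,"roll": 0},{"hand": 87,"x": 1,"y": -0.3,"z": 0,"roll": 0}])

```text
time: 17.0
position: [0.5221, -0.2971, 0.1182]
tool_rot: [-3.112, 0.427, 0.0]
ft_force: [-0.8, -0.7, 0.6]
grip_width: 0.994
grip_force: 0.0
```

send_rows(rows=[{"hand": 87,"x": 1,"y": -0.3,"z": 0,"roll": 0},{"hand": 87,"x": 1,"y": -0.3,"z": 0,"roll": 0}])

```text
time: 17.2
position: [0.5241, -0.2978, 0.1183]
tool_rot: [3.112, -0.427, -0.0]
ft_force: [0.9, -0.0, 0.2]
grip_width: 1.0
grip_force: 0.0
```

send_rows(rows=[{"hand": 87,"x": 1,"y": -0.3,"z": 0,"roll": 0},{"hand": 87,"x": 1,"y": -0.3,"z": 0,"roll": 0}])

```text
time: 17.4
position: [0.5261, -0.2984, 0.1183]
tool_rot: [3.112, -0.427, -0.0]
ft_force: [0.4, -0.3, -0.0]
grip_width: 1.0
grip_force: 0.0
```

send_rows(rows=[{"hand": 87,"x": 1,"y": -0.3,"z": 0,"roll": 0},{"hand": 87,"x": 1,"y": -0.3,"z": 0,"roll": 0}])

```text
time: 17.6
position: [0.5281, -0.299, 0.1183]
tool_rot: [3.112, -0.428, -0.0]
ft_force: [-0.3, -0.0, 0.9]
grip_width: 0.996
grip_force: 0.0
```

send_rows(rows=[{"hand": 87,"x": 1,"y": -0.3,"z": 0,"roll": 0},{"hand": 87,"x": 1,"y": -0.3,"z": 0,"roll": 0}])

```text
time: 17.8
position: [0.5293, -0.2993, 0.1181]
tool_rot: [-3.112, 0.427, 0.004]
ft_force: [-3.3, 1.3, 2.0]
grip_width: 1.003
grip_force: 2.0
```

send_rows(rows=[{"hand": 87,"x": 1,"y": -0.3,"z": 0,"roll": 0},{"hand": 87,"x": 1,"y": -0.2,"z": 0,"roll": 0}])

```text
time: 18.0
position: [0.5314, -0.3, 0.1181]
tool_rot: [-3.112, 0.428, 0.003]
ft_force: [-3.9, 1.0, 1.7]
grip_width: 0.998
grip_force: 2.0
```

send_rows(rows=[{"hand": 87,"x": -8,"y": 2.2,"z": 0,"roll": 0},{"hand": 87,"x": -30,"y": 8,"z": 0,"roll": 0},{"hand": 87,"x": -40,"y": 11,"z": 0,"roll": 0},{"hand": 87,"x": -40,"y": 11,"z": 0,"roll": 0},{"hand": 87,"x": 0,"y": 0,"z": 0,"roll": 0}])

```text
time: 18.5
position: [0.4081, -0.2665, 0.1168]
tool_rot: [3.112, -0.431, -0.009]
ft_force: [1.0, 0.2, -0.0]
grip_width: 1.003
grip_force: 0.0
```

```bash
python3 - <<'E'
from h import *
s=get_state();print(s["position"])
for n in("scene","top"):cv2.imwrite(f"pics/{n}7.png",get_image(n))
a=cv2.imread("pics/scene7.png")[120:230,190:320]
# lid mask by blue colour -> corners
for n in("scene","top"):
    im=cv2.imread(f"pics/{n}7.png");h=cv2.cvtColor(im,cv2.COLOR_BGR2HSV)
    m=cv2.inRange(h,(95,50,90),(120,255,255));R=np.zeros_like(m);
    if n=="scene":R[140:230,195:310]=255
    else:R[105:245,200:300]=255
    m&=R;k,l,st,_=cv2.connectedComponentsWithStats(m);i=1+st[1:,4].argmax();c=cv2.findContours((l==i).astype(np.uint8),cv2.RETR_EXTERNAL,2)[0][0]
    hull=cv2.convexHull(c);print(n,st[i],cv2.approxPolyDP(hull,2.,True).reshape(-1,2).tolist())
E
```

```text
[ 0.40811106 -0.26653643  0.11676865]
scene [ 216  140   77   55 1360] [[292, 158], [288, 167], [248, 194], [216, 167], [217, 160], [253, 140], [269, 140]]
top [ 216  140   70   57 1920] [[285, 156], [274, 196], [216, 180], [228, 140]]
```

```bash
python3 - <<'E'
from h import *
from scipy.optimize import least_squares
U=np.array([.9636,-.2672,0]);V=np.array([.2672,.9636,0])
def proj(n,uz,v):
    c=get_calibration(n);T=np.array(c["world_from_camera"]);K=np.array(c["mtx"])
    w=(U*uz[0]+V*v)/1e3;w[2]=uz[1]/1e3;p=K@(T[:3,:3].T@(w-T[:3,3]));return p[:2]/p[2]
al=.24;rot=lambda a:np.array([[np.cos(a),-np.sin(a)],[np.sin(a),np.cos(a)]])
O=np.array([607.4,16.8])
def pts(s,hung,v,lid):
    lift=6*hung
    P=lambda x,z:O+rot(al)@(np.array([s,lift])+rot(-lift/84)@[x,z])
    return [("top",P(0,67),61+v),("top",P(0,67),-61+v),("top",P(84,67),61+v),("top",P(84,67),-61+v),
     ("scene",P(84,67),61+v),("scene",P(0,67-lid),61+v),("scene",P(84,67-lid),61+v),("scene",P(0,67),-61+v),("scene",P(0,67-lid),-61+v)]
obs=np.array([(216,180),(274,196),(228,140),(285,156),(217,160),(248,194),(216,167),(292,158),(288,167)],float)
for h in(0,1):
  f=lambda q:np.ravel(np.array([proj(*a) for a in pts(q[0],h,q[1],q[2])])-obs)
  r=least_squares(f,[8,-147,18]);print(h,r.x.round(1),r.cost.round(1),r.fun.round(1).reshape(-1,2).tolist())
f=lambda q:np.ravel(np.array([proj(*a) for a in pts(q[0],q[3],q[1],q[2])])-obs)
r=least_squares(f,[8,-147,18,.5]);print(r.x.round(2),r.cost)
E
```

```text
0 [  11.9 -145.6   21.3] 13.8 [[-0.2, 1.2], [1.5, 0.7], [-1.8, -0.1], [1.3, -0.8], [-1.1, -0.2], [-2.0, 1.3], [-1.1, 0.6], [0.8, -0.3], [2.4, -1.8]]
1 [   7.4 -145.    23.6] 21.1 [[-0.9, 1.0], [1.1, 0.6], [-2.1, -0.2], [1.0, -0.9], [-1.4, 0.0], [-1.4, 0.7], [-0.9, 2.2], [1.1, -2.4], [3.1, -2.5]]
[  13.47 -145.82   20.4    -0.34] 13.318344514972248
```

The fit favours the box lying flat, with its rear edge about 11 mm past the lip and the buffer not yet touched. I'll return and push in 1 mm steps, watching the force.

send_rows(rows=[{"hand": 87,"x": 38,"y": -10.5,"z": 0,"roll": 0},{"hand": 87,"x": 38,"y": -10.5,"z": 0,"roll": 0},{"hand": 87,"x": 38,"y": -10.5,"z": 0,"roll": 0},{"hand": 87,"x": 3,"y": -0.8,"z": 0,"roll": 0},{"hand": 87,"x": 0,"y": 0,"z": 0,"roll": 0}])

```text
time: 19.1
position: [0.5324, -0.2998, 0.1178]
tool_rot: [-3.112, 0.426, -0.001]
ft_force: [0.2, 0.2, -0.7]
grip_width: 0.996
grip_force: 0.0
```

send_rows(rows=[{"hand": 87,"x": 1,"y": -0.3,"z": 0,"roll": 0},{"hand": 87,"x": 1,"y": -0.3,"z": 0,"roll": 0},{"hand": 87,"x": 1,"y": -0.3,"z": 0,"roll": 0},{"hand": 87,"x": 1,"y": -0.3,"z": 0,"roll": 0},{"hand": 87,"x": 1,"y": -0.2,"z": 0,"roll": 0},{"hand": 87,"x": 1,"y": -0.3,"z": 0,"roll": 0}])

```text
time: 19.7
position: [0.5367, -0.3021, 0.1185]
tool_rot: [3.112, -0.428, -0.001]
ft_force: [-3.4, 1.0, 2.4]
grip_width: 1.003
grip_force: 1.9
```

send_rows(rows=[{"hand": 87,"x": 1,"y": -0.3,"z": -0.2,"roll": 0},{"hand": 87,"x": 1,"y": -0.3,"z": -0.2,"roll": 0}])

```text
time: 19.9
position: [0.539, -0.3025, 0.1179]
tool_rot: [3.112, -0.427, -0.0]
ft_force: [-3.2, 0.6, 2.2]
grip_width: 0.996
grip_force: 1.9
```

send_rows(rows=[{"hand": 87,"x": 1,"y": -0.3,"z": -0.2,"roll": 0},{"hand": 87,"x": 1,"y": -0.2,"z": -0.2,"roll": 0}])

```text
time: 20.1
position: [0.541, -0.303, 0.1174]
tool_rot: [3.112, -0.427, -0.001]
ft_force: [-5.0, 2.3, 2.1]
grip_width: 1.002
grip_force: 2.5
```

send_rows(rows=[{"hand": 87,"x": 1,"y": -0.3,"z": -0.2,"roll": 0},{"hand": 87,"x": 0,"y": 0,"z": 0,"roll": 0}])

```text
time: 20.3
position: [0.5415, -0.3031, 0.1171]
tool_rot: [-3.112, 0.428, 0.003]
ft_force: [-5.0, 1.8, 2.3]
grip_width: 0.997
grip_force: 2.8
```

```bash
python3 -c "
from h import *
s=get_state();p=s['position']*1e3;f=s['ft_force'];print(p.round(2),f,s['grip_force'],p[0]*.9636-p[1]*.2672,-(f[0]*.9636-f[1]*.2672))"
```

```text
[ 541.53 -303.09  117.05] [-4.9572369   1.81489886  2.2951523 ] 2.7970662829466164 602.8045949420072 5.261734452473237
```

send_rows(rows=[{"hand": 87,"x": 1,"y": -0.3,"z": -0.2,"roll": 0},{"hand": 87,"x": 0,"y": 0,"z": 0,"roll": 0}])

```text
time: 20.5
position: [0.542, -0.3033, 0.1168]
tool_rot: [-3.112, 0.428, 0.005]
ft_force: [-7.1, 1.7, 3.7]
grip_width: 0.999
grip_force: 3.7
```

send_rows(rows=[{"hand": 87,"x": 1,"y": -0.3,"z": -0.2,"roll": 0},{"hand": 87,"x": 0,"y": 0,"z": 0,"roll": 0}])

```text
time: 20.7
position: [0.5424, -0.3034, 0.1164]
tool_rot: [-3.111, 0.428, 0.007]
ft_force: [-7.7, 2.6, 5.5]
grip_width: 1.001
grip_force: 4.5
```

send_rows(rows=[{"hand": 87,"x": 1,"y": -0.3,"z": 0,"roll": 0},{"hand": 87,"x": 1,"y": -0.3,"z": 0,"roll": 0},{"hand": 87,"x": 0,"y": 0,"z": 0,"roll": 0}])

```text
time: 21.0
position: [0.5434, -0.3036, 0.1162]
tool_rot: [-3.111, 0.428, 0.012]
ft_force: [-11.3, 4.5, 7.0]
grip_width: 1.0
grip_force: 6.2
```

```bash
cat >e.py <<'E'
from h import *
s=get_state();p=s['position']*1e3;f=s['ft_force']
R=cv2.Rodrigues(np.array(s['tool_rot']))[0];t=p+R@[0,0,55.]
al=.24;F=-(f[0]*.9636-f[1]*.2672);D=f[2]
for W in(3.6,4.6,5.8):
    mu=(3.6*.971-2.2*.238-W*.238)/(W*.971+2.2*.971+3.6*.238)
    print(W,round(mu,2),"buffer",round(F*.971-D*.238-W*.238-mu*(W*.971+D*.971+F*.238),1))
print("F",F.round(2),"down",D.round(2),"TCP u",p@[.9636,-.2672,0],"contact u",t@[.9636,-.2672,0],"z",t[2],s["grip_force"])
im=get_image("top");cv2.imwrite("pics/top%d.png"%(s["time"]*10),im)
E
python3 e.py
```

```text
3.6 0.33 buffer 4.9
4.6 0.25 buffer 5.4
5.8 0.18 buffer 5.9
F 12.07 down 7.0 TCP u 604.6982855464126 contact u 604.2846006398254 z 61.23351391776706 6.175608073353942
```

send_rows(rows=[{"hand": 87,"x": 1,"y": -0.3,"z": 0,"roll": 0},{"hand": 87,"x": 1,"y": -0.3,"z": 0,"roll": 0},{"hand": 87,"x": 0.7,"y": -0.2,"z": 0,"roll": 0},{"hand": 87,"x": 0,"y": 0,"z": 0,"roll": 0}])

```text
time: 21.45
position: [0.5444, -0.304, 0.1159]
tool_rot: [-3.11, 0.429, 0.018]
ft_force: [-16.1, 5.9, 9.9]
grip_width: 1.0
grip_force: 8.5
```

```bash
python3 e.py
```

```text
3.6 0.33 buffer 7.8
4.6 0.25 buffer 8.6
5.8 0.18 buffer 9.3
F 17.07 down 9.89 TCP u 605.8508041482353 contact u 605.2093858729048 z 60.911359278932494 8.541331831365824
```

send_rows(rows=[{"hand": 87,"x": 0.7,"y": -0.2,"z": 0,"roll": 0},{"hand": 87,"x": 0,"y": 0,"z": 0,"roll": 0}])

```text
time: 21.7
position: [0.5447, -0.3041, 0.1158]
tool_rot: [-3.11, 0.429, 0.02]
ft_force: [-16.9, 5.5, 9.2]
grip_width: 1.002
grip_force: 9.2
```

```bash
python3 e.py
```

```text
3.6 0.33 buffer 8.8
4.6 0.25 buffer 9.5
5.8 0.18 buffer 10.2
F 17.76 down 9.22 TCP u 606.1356808001397 contact u 605.4352092371291 z 60.84738810835049 9.18149668344995
```

Buffer force is about 9.7 N. Now I'll withdraw gently and check.

send_rows(rows=[{"hand": 87,"x": -2,"y": 0.6,"z": 0,"roll": 0},{"hand": 87,"x": -2,"y": 0.6,"z": 0,"roll": 0},{"hand": 87,"x": -3,"y": 0.8,"z": 0,"roll": 0},{"hand": 87,"x": -5,"y": 1.4,"z": 0.5,"roll": 0},{"hand": 87,"x": -30,"y": 8,"z": 0,"roll": 0},{"hand": 87,"x": -40,"y": 11,"z": 0,"roll": 0},{"hand": 87,"x": -40,"y": 11,"z": 20,"roll": 0},{"hand": 87,"x": 0,"y": 0,"z": 40,"roll": 0},{"hand": 87,"x": 0,"y": 0,"z": 0,"roll": 0}])

```text
time: 22.65
position: [0.4297, -0.2736, 0.1825]
tool_rot: [3.106, -0.427, 0.016]
ft_force: [0.6, -0.2, 0.5]
grip_width: 0.998
grip_force: 0.0
```

```bash
python3 - <<'E'
from h import *
from scipy.optimize import least_squares
s=get_state();print(s["position"],s["ft_force"],s["time"])
U=np.array([.9636,-.2672,0]);V=np.array([.2672,.9636,0])
obs={}
for n in("scene","top"):
    im=get_image(n);cv2.imwrite(f"pics/{n}9.png",im);h=cv2.cvtColor(im,cv2.COLOR_BGR2HSV)
    m=cv2.inRange(h,(95,50,90),(120,255,255));R=np.zeros_like(m)
    if n=="scene":R[125:230,195:310]=255
    else:R[105:245,200:300]=255
    m&=R;k,l,st,_=cv2.connectedComponentsWithStats(m);i=1+st[1:,4].argmax();c=cv2.findContours((l==i).astype(np.uint8),cv2.RETR_EXTERNAL,2)[0][0]
    print(n,st[i],cv2.approxPolyDP(cv2.convexHull(c),2.,True).reshape(-1,2).tolist())
# where a box flat in the pocket would show (lid 21 mm deep)
al=.24;R=np.array([[np.cos(al),-np.sin(al)],[np.sin(al),np.cos(al)]])
for n in("scene","top"):
  c=get_calibration(n);T=np.array(c["world_from_camera"]);K=np.array(c["mtx"])
  for sr in(20,24):
   out=[]
   for x,z,v in[(0,67,61),(0,46,61),(84,67,61),(84,46,61),(0,67,-61),(0,46,-61),(84,67,-61)]:
    q=np.array([607.4,16.8])+R@[sr+x,z];w=(U*q[0]+V*(v-146))/1e3;w[2]=q[1]/1e3;p=K@(T[:3,:3].T@(w-T[:3,3]));out.append((p[:2]/p[2]).round().astype(int).tolist())
   print(n,sr,out)
E
```

```text
[ 0.4297303  -0.27355637  0.18249673] [ 0.56126973 -0.22436769  0.45138522] 22.65
scene [ 212  133   64   60 1201] [[260, 133], [274, 144], [275, 170], [242, 192], [212, 165], [212, 158]]
top [ 217  135   69   57 1950] [[227, 135], [285, 151], [275, 191], [217, 176]]
scene 20 [[245, 185], [243, 192], [213, 157], [212, 165], [290, 155], [288, 163], [259, 131]]
scene 24 [[243, 183], [242, 191], [212, 156], [211, 164], [288, 154], [286, 161], [258, 129]]
top 20 [[217, 177], [219, 177], [227, 136], [229, 137], [277, 193], [277, 192], [288, 151]]
top 24 [[218, 175], [219, 175], [228, 134], [229, 135], [277, 191], [277, 190], [288, 149]]
```

The box outline in both views matches one lying flat, rear edge about 21 mm past the lip, to about 1-2 px, except at the lid's right-hand corners, and the robot is clear. Handing in.

```bash
python3 -c "
from bench import *
print(close_job())"
```

```text
the job is handed in; nothing more can be done
None
```

The box was squared up and pushed up the ramp; in the camera images it lies flat in the pocket. It was pressed on the buffer with about 10 N, worked out from the wrist force, then released. The robot stayed clear of the bottle and jars, and the job was handed in at about 23 s; the hand-in gave no verdict.

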